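# Bring the refill bottle out to the mark and open its safety cap

### The arm

A 6-joint arm with a two-finger parallel gripper is mounted at the origin on a cart in front of the work surface, level with it; the furniture and walls round the work are solid. World frame = base frame: x ahead of the robot, y to its left, z up, the work surface at z = 0. Lengths are in mm, angles in degrees, forces in N, time in s.
With the tool pointing down it reaches from about 275 to 725 mm from the base axis. Payload 5.6 kg.
Tool frame: the origin (TCP) lies at the very end of the fingers, on their centre line; the grasp point (between the pads) lies ctrl.hold_point_z behind it (ctrl.hold_point_z is the distance from the TCP to the grasp point, in mm); z points along the fingers, y is the line along which they close (so a half turn about z gives the same grasp; the last joint's range is limited). The gripper opens to 85 mm and grips with 20 to 120 N. Pads are 22 mm wide; open, the fingers measure 114 mm over their backs; the gripper's body (76 mm by 85 mm) begins 54 mm behind the grasp point. The pads swing forward as they close: fully open they stand 13 mm farther back than shut.
Start: joints at [-48.667, 14.616, 6.199, 0, -81.583, -16.306], TCP at [232.691, -498.345, 231.283] pointing down, gripper open.
Joint ranges: [-168.99, 168.99], [-69.2, 112.95], [-62.41, 85.93], [-164.36, 98.24], [-168.68, -3.75], [-174.98, 174.98]. Speed limits (degrees/s): [147.25, 147.25, 180, 180, 180, 180].

### API

Orientations are given as a 3x3 rotation matrix whose columns are the frame's x, y, z axes.
In Python, from rig import ctrl gives the robot as it stands. The module is installed in compiled form; this text tells all that it offers. Calls block until the motion is done:
- ctrl.goto(position, orientation): joint-space move of the TCP to a pose.
- ctrl.move_l(position, vel=150, orientation=None): straight line of the TCP; orientation=None keeps the orientation; vel is the mean speed in mm/s.
- ctrl.move_joints(angles): joint-space move.
- ctrl.ungrasp() and ctrl.close(): open the fingers fully, or close them until they stop; the grip force is fixed at half the most.
- ctrl.hold(seconds).
- ctrl.inverse_kinematics(position, orientation): joint angles nearest the present ones, or None.
- ctrl.grab_frame(name): name is "scene" or "side" or "wrist"; returns the picture (400x640x3 uint8, red, green, blue); there is no depth.
- ctrl.camera_params(name): a dict with "vertical_fov" (degrees; the focal length in pixels is half the picture's height over the tangent of half this angle, whatever the lens; pixels are square), "cx", "cy" (the principal point, pixels), "T" (4x4, takes a point from camera to world coordinates); the wrist camera has in their place "tool_from_camera" (4x4, takes a point from camera to tool coordinates, whose origin is the TCP and whose axes are the flange's). Camera axes: x right, y down, z forward; pixel columns grow to the right and rows downward; lengths in mm; the calibration is good to about 2 mm. A picture is of the moment at which its call begins: read the wrist's pose just before it. camera_params takes no time and is no camera call.
A pose or a line that the arm cannot do raises ctrl.PlanningError and nothing moves.
- ctrl.finish_job(): hands the job in; it is judged then, once.
Readings, each from a call of its own:
- ctrl.current_time_s(): time.
- ctrl.current_joints(): joint angles.
- ctrl.current_qvel(): joint speeds.
- ctrl.current_tau(): joint torques, N m.
- ctrl.current_position(): TCP position.
- ctrl.current_tcp_rot(): TCP orientation.
- ctrl.current_contact_force(): force on the tool from outside, world axes, zero at the start.
- ctrl.current_torque(): the same for the moment, N m.
- ctrl.current_finger_gap(): finger opening in mm.
- ctrl.current_finger_force(): force on a finger pad.
Only numpy, scipy, OpenCV 4.12 (cv2) and the standard library are available. Lean on these libraries where they do the work, as an engineer would, in place of code of your own. Each camera call takes 0.05 s, during which the arm holds its last target. There are 200 camera calls.

### The job

The amber refill bottle is parked with its safety cap on under the spout of the fragrance refill stand, where there is no room to open it: unlock the carriage with the red-knobbed cam lever, slide it out to the left until its white index line meets the white line of the red mark clip, and lock the lever fully home again so that the bottle stands firm. Then push the white cap down, turn it counter-clockwise until it is free and lift it off, and finish while still holding the cap in the gripper, upright and still, about 5 cm straight above the open bottle. Leave the goods around the stand alone.

Things in the scene. Friction and masses are not known exactly. Their poses are not given: they have to be found in the camera images.
- stand: Fragrance refill stand, fixed on the table: wooden board (110 mm deep in x, 450 mm long in y from -255 to +195 mm, top at z = 14 mm), aluminium rail along its y axis (30 mm wide, top at z = 28 mm), and a steel drum (84 mm across, z 184 to 325 mm) on a column at y = -205 mm. Origin: on the table under the rail's centre line; x away from the robot, y left along the rail, z up.
- spout (a point): Tip of the spout that hangs from the drum's tap, 156 mm above the table, over the rail at y = -115 mm of the stand: straight over the bottle's axis when the carriage reads 0. Tap body 20 mm across, up to 235 mm high.
- carriage (a joint): Slide of the dark carriage along the stand's +y, in m: 0 under the spout, stop at 0.18; starts at 0. Plate 70 mm wide (x), its top 39 mm above the table, reaching from 34 mm right of the bottle's axis to 102 mm left of it. It carries the bottle and the cam lever. Free, it slides with 1.5 N; locked, it holds against more than 25 N.
- lever (a joint): Cam lever on the carriage, in rad: 0 locked (across the rail, pointing to the stand's -x, the robot's side), 1.5 fully free (pointing to +y, left along the rail). From above it turns clockwise to unlock. It stays where it is left. The clamp bites below about 0.45 rad; turning takes up to 0.2 N m (3 N at the knob).
- lever_hub (a point): Point on the lever's upright turning axis, 72 mm left (+y) of the bottle's axis, at the top of its black hub (28 mm across, 74 mm above the table). Moves with the carriage.
- lever_knob (a point): Centre of the grip of the lever's upright red knob, a round grip 16 mm across, straight from 84 to 112 mm above the table (top 116 mm); this point is 100 mm above the table and 70 mm from the lever's axis. The lever's black arm, 12 mm thick, joins it from the hub's side, its top 81 mm above the table. The knob spins freely on its pin.
- index (a point): White index line on the carriage's front (stand's -x side), level with the bottle's axis along the rail. Moves with the carriage.
- mark: Red clip, 16 mm wide and 3 mm thick, on the front edge of the stand's board with a white line across its middle: the mark which the index line has to meet, 125 to 165 mm left of the spout. Fixed during a run. Origin: middle of its underside; axes parallel to the stand's.
- bottle_mouth (a point): Centre of the mouth of the amber bottle, 118 mm above the table; bottle 50 mm across, shoulder 93 mm above the table, neck 30 mm across. The bottle is held in the carriage, upright, and cannot turn or come out. Axes parallel to the stand's.
- cap: White ribbed push-and-turn safety cap, 45 mm across, 32 mm high, under 80 g, closed on the bottle: its underside is then 104 mm above the table, 14 mm below the bottle's mouth, and 11 mm above the shoulder at the bottle's edge. Origin: centre of its underside; z up.
- cap_top (a point): Centre of the cap's flat top, 136 mm above the table when closed. A spring holds the cap up: it starts down at 8 N and meets its stop 5 mm lower at 13 N. From 3.5 mm down it can be turned counter-clockwise seen from above (0.2 to 0.3 N m); after 0.9 rad it is free to lift off, at 1.3 rad it meets a stop, still free. Not pushed down it turns only 0.05 rad.
- candle_jar: Glass jar with a cream candle, 76 mm across, 90 mm high; stands by, to be left alone. Origin: centre of its underside.
- ink_box: Dark blue square carton, 50x50x58 mm; stands by, to be left alone. Origin: centre of its underside.
- snow_globe_1: Snow globe on a blue base, 64 mm across, 72 mm high; stands by, to be left alone. Origin: centre of its underside.
- clip_box: Small green box with a colourful lid, 50x70x35 mm; stands by, to be left alone. Origin: centre of its underside.
- pen: Black pen, 145 mm long, lying flat; stands by, to be left alone. Origin: centre of its underside.
- tape_roll: Roll of brown tape, 92 mm across, 48 mm high; stands by, to be left alone. Origin: centre of its underside.
- price_gun: Blue pricing gun, 169x165x35 mm, lying on the stack of books to the right; stands by, to be left alone. Origin: centre of its underside.

How it is judged (in metres and radians):
On the way, in this order (a step that is already met when the one before it is completed fails the run):
1. the cam lever is swung free (past 1.2 rad) (value of joint lever above 1.2 rad), for 0.1 s.
2. the index line is within 6 mm of the mark and the lever is locked again (under 0.15 rad), the cap still closed (y of index in the frame of mark between -0.006 and 0.006 m and value of joint lever below 0.15 rad and angle between the x axis of cap and the x axis of bottle_mouth, either way round below 0.3 rad and z of cap in the frame of bottle_mouth below -0.01 m), for 0.2 s.
3. the cap is pushed down at least 2.5 mm with the carriage locked (z of cap in the frame of bottle_mouth below -0.0165 m and value of joint lever below 0.15 rad), for 0.1 s.
4. the cap is turned by more than 0.75 rad while still on the neck, the carriage locked (angle between the x axis of cap and the x axis of bottle_mouth, either way round above 0.75 rad and z of cap in the frame of bottle_mouth below -0.005 m and value of joint lever below 0.15 rad), for 0.05 s.
At the end, for the whole second after the job is handed in: The carriage is locked (lever under 0.15 rad) with its index line within 6 mm of the mark, and the gripper holds the cap still: its underside 20 to 120 mm above the bottle's mouth, within 30 mm of the bottle's axis, tilted less than 0.3 rad, touching nothing of the stand (y of index in the frame of mark between -0.006 and 0.006 m and value of joint lever below 0.15 rad and z of cap in the frame of bottle_mouth between 0.02 and 0.12 m and horizontal distance between cap and bottle_mouth below 0.03 m and angle between cap's own z axis and vertical below 0.3 rad and linear speed of cap below 0.03 m/s and contact force between the fingers and cap above 2 N and contact force between cap and stand below 0.1 N); the arm keeps its last pose, push and grip.
It fails at once if one of the goods or tools standing by is pushed aside (more than 20 mm) (distance of any of candle_jar, ink_box, snow_globe_1, clip_box, pen, tape_roll, price_gun from where it was at the start of the episode above 0.02 m).
It also fails if it takes over 58 s, if anything falls off the work surface, if the arm or the gripper's body presses on something with over 40 N, if the wrist force passes 120 N, or if a joint passes its speed limit or range.

## Working session

There is one attempt and no reset: what is moved stays moved. The work goes in short steps, each a Python script; the robot and the scene stay as the last script left them, time stands still between calls to the robot, and variables do not carry over. Pictures are saved under pics/ and viewed, at most 10 in all, crops included, and the job is handed in when it is done.

```bash
mkdir -p pics; ls; python3 - <<'E'
from rig import ctrl
import cv2, numpy as np
np.set_printoptions(precision=4,suppress=True)
for n in("scene","side","wrist"):
    im=ctrl.grab_frame(n); cv2.imwrite(f"pics/{n}0.png",im[:,:,::-1]); print(n,ctrl.camera_params(n))
print(ctrl.hold_point_z, ctrl.current_position(), ctrl.current_tcp_rot(), ctrl.current_time_s(), ctrl.current_finger_gap())
a=cv2.imread("pics/scene0.png");b=cv2.imread("pics/side0.png")
cv2.imwrite("pics/both.png",cv2.resize(np.vstack([a,b]),(480,600)))
E
```

```text
pics
scene {'vertical_fov': 50.887749601466844, 'cx': 312.6144499142235, 'cy': 203.58704023450866, 'T': array([[  -0.1948,   -0.5347,    0.8223, -479.0762],
       [  -0.9807,    0.1209,   -0.1537,   41.4335],
       [  -0.0172,   -0.8363,   -0.5479,  725.5074],
       [   0.    ,    0.    ,    0.    ,    1.    ]])}
side {'vertical_fov': 52.890372259263344, 'cx': 322.6927645109321, 'cy': 195.0304423421087, 'T': array([[ -0.9777,  -0.1393,   0.1574, 282.5509],
       [ -0.2096,   0.5859,  -0.7829, 831.8076],
       [  0.0168,  -0.7983,  -0.602 , 841.8976],
       [  0.    ,   0.    ,   0.    ,   1.    ]])}
wrist {'vertical_fov': 67.8804406980656, 'cx': 325.37409570517025, 'cy': 194.78183348373918, 'tool_from_camera': array([[   0.001 ,   -0.9633,   -0.2683,   70.2144],
       [   1.    ,    0.0008,    0.0009,    1.9343],
       [  -0.0006,   -0.2683,    0.9633, -142.8668],
       [   0.    ,    0.    ,    0.    ,    1.    ]])}
18.700000000000003 [ 232.5551 -498.011   230.6061] [[-0.9061 -0.423  -0.0007]
 [-0.423   0.9061  0.0013]
 [ 0.0001  0.0015 -1.    ]] 0.15 85.3100590055921
```

View pics/scene0.png

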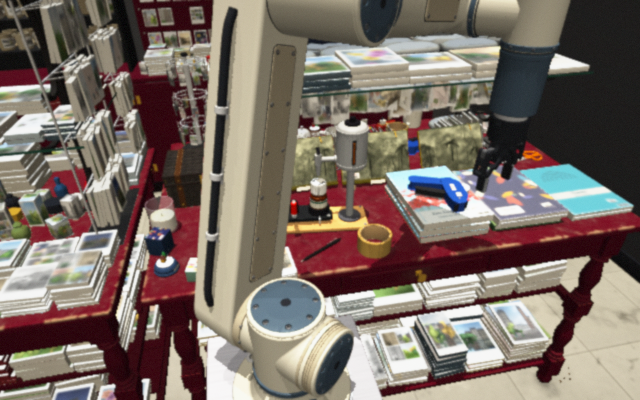

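View pics/side0.png

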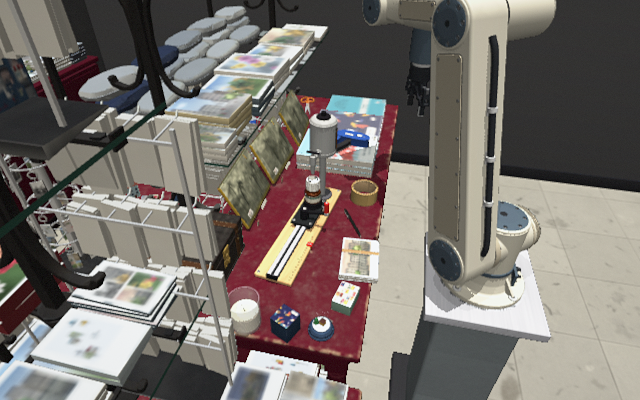

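The scene view shows the cap near (318,183), the drum at (352,145) and the knob near (294,209). The side view shows the cap at (313,182), the red knob at (326,207), the red mark at about (310,244), and the board's near corners at about (256,275) and (282,286).

```bash
cat > h.py <<'E'
from rig import ctrl
import cv2, numpy as np
np.set_printoptions(precision=1,suppress=True)
def cam(n):
    p=ctrl.camera_params(n)
    if n=="wrist":
        T=np.eye(4);T[:3,:3]=ctrl.current_tcp_rot();T[:3,3]=ctrl.current_position();T=T@p["tool_from_camera"]
    else: T=np.array(p["T"])
    return T,200/np.tan(np.radians(p["vertical_fov"]/2)),p["cx"],p["cy"]
def ray(c,u,v):
    T,f,cx,cy=c; d=T[:3,:3]@[(u-cx)/f,(v-cy)/f,1]; return T[:3,3],d/np.linalg.norm(d)
def onz(c,u,v,z):
    o,d=ray(c,u,v); return o+d*(z-o[2])/d[2]
def px(c,P):
    T,f,cx,cy=c; q=T[:3,:3].T@(np.array(P)-T[:3,3]); return np.array([cx+f*q[0]/q[2],cy+f*q[1]/q[2]])
def down(yaw): # tool y axis (closing line) at angle yaw+90 from x; tool x at yaw
    c,s=np.cos(np.radians(yaw)),np.sin(np.radians(yaw))
    return np.array([[c,s,0],[s,-c,0],[0,0,-1.]])
E
python3 - <<'E'
from h import *
s=cam("side");c=cam("scene")
for n,u,v,z in [("cap",313,180,136),("knob",326,207,100),("mark",310,244,14),("cornerL1",256,275,14),("cornerL2",282,286,14),("drum",322,118,325),("candle",245,315,40),("ink",286,322,30),("globe",321,328,40),("clip",346,298,35),("tape",364,192,48),("pen",352,222,5),("book",358,258,20),("easel",232,195,60),("gun",350,137,100)]: print(n,onz(s,u,v,z))
for n,u,v,z in [("cap",318,181,136),("knob",294,209,100),("drum",352,124,325),("tape",375,232,48),("pen",322,248,5),("corner",286,231,14),("cornR",365,232,14)]: print("scene",n,onz(c,u,v,z))
a=cv2.imread("pics/side0.png")[140:300,210:410]
cv2.imwrite("pics/sidec.png",cv2.resize(a,None,fx=3.7,fy=3.7,interpolation=cv2.INTER_CUBIC))
E
```

```text
cap [ 512.1 -154.2  136. ]
knob [454.8 -78.  100. ]
mark [485.3  -2.2  14. ]
cornerL1 [599. 147.  14.]
cornerL2 [519.9 167.7  14. ]
drum [ 496.4 -198.1  325. ]
candle [572.3 292.2  40. ]
ink [474.9 282.6  30. ]
globe [389.5 287.1  40. ]
clip [347.8 185.7  35. ]
tape [ 360.1 -248.8   48. ]
pen [ 380.8 -138.8    5. ]
book [338.9  28.   20. ]
easel [ 770.4 -117.8   60. ]
gun [ 452.4 -515.1  100. ]
scene cap [ 514.9 -160.9  136. ]
scene knob [444.7 -80.4 100. ]
scene drum [ 447.7 -233.4  325. ]
scene tape [ 366.1 -283.4   48. ]
scene pen [ 382.6 -142.8    5. ]
scene corner [467.1 -57.6  14. ]
scene cornR [ 414.5 -272.5   14. ]
```

View pics/sidec.png

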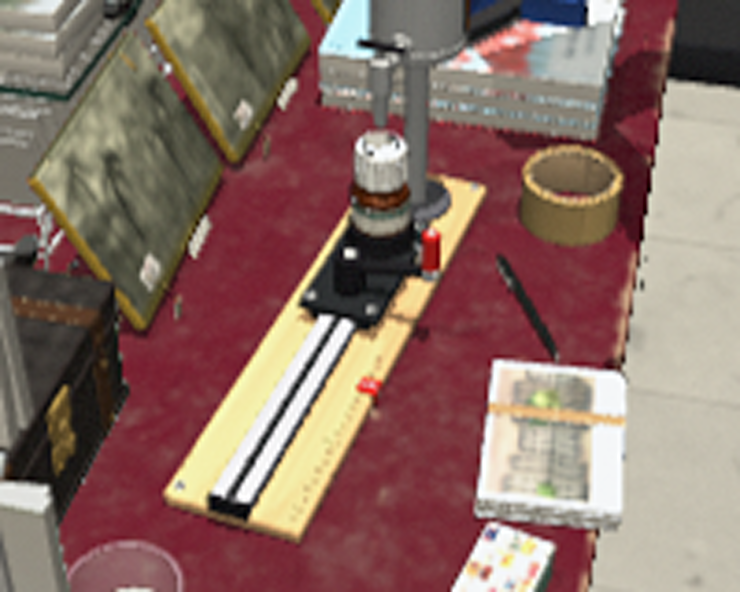

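The side crop shows the cap under the spout, the hub left of it, the red knob towards the robot and the red clip on the front edge. The stand sits near yaw -8.6°. Next I go round the drum to a wrist view.

```bash
python3 - <<'E'
from h import *
R=down(171.4)
ctrl.goto([270,-230,330],R); ctrl.goto([440,-10,300],R)
print(ctrl.current_time_s(),ctrl.current_joints(),ctrl.current_position())
ctrl.hold(0.3)
c=cam("wrist");im=ctrl.grab_frame("wrist")
np.savez("w1.npz",T=c[0],k=c[1:]); cv2.imwrite("pics/w1.png",im[:,:,::-1])
E
```

```text
2.3417 [  19.1    1.2    0.3    0.   -89.1 -117.8] [439.9 -11.  300.1]
```

View pics/w1.png

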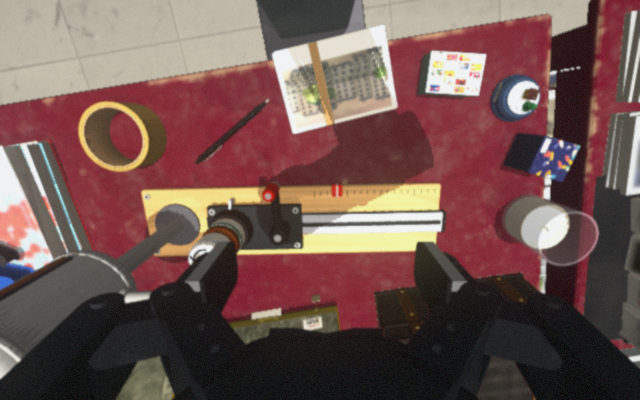

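The wrist view (robot side up) shows the knob at (269,194), the red clip at (337,190), the index line at (230,203), the hub at (277,238), and board corners at (143,190), (440,187) and (438,252).

```bash
python3 - <<'E'
from h import *
d=np.load("w1.npz");c=(d["T"],*d["k"])
im=cv2.imread("pics/w1.png").astype(int)
b,g,r=im[...,0],im[...,1],im[...,2]
m=((r>150)&(g<90)&(b<90)).astype(np.uint8); m[:,:240]=0;m[:,370:]=0;m[:170]=0;m[215:]=0
n,l,st,ce=cv2.connectedComponentsWithStats(m)
for i in range(1,n):
    if st[i,4]>5: print(st[i],ce[i])
print("mark",onz(c,337,190,16))
yl=((r>150)&(g>110)&(b<170)&(r-b>40)).astype(np.uint8)
# edge points front/back at several columns
def edge(col,rows):
    v=[q for q in rows if yl[q,col]]; return (v[0],v[-1]) if v else None
P=[];Q=[]
for col in list(range(310,331,3))+list(range(348,430,4)):
    e=edge(col,range(175,262)); P.append(onz(c,col,e[0]-.5,14));Q.append(onz(c,col,e[1]+.5,14))
for A in(P,Q):
    A=np.array(A); p=np.polyfit(A[:,1],A[:,0],1); print("edge x=%.4f*y+%.1f"%tuple(p),"yaw",-np.degrees(np.arctan(p[0])),np.std(A[:,0]-np.polyval(p,A[:,1])))
for n_,row in(("r200",200),("r245",245)):
    cols=[q for q in range(380,460) if yl[row,q]]; print("left end",onz(c,cols[-1]+.5,row,14))
print("index",onz(c,230,203,37),"hub",onz(c,277,238,74),"knobtop",onz(c,269,194,116))
a=cv2.imread("pics/w1.png")[170:270,130:450]
cv2.imwrite("pics/w1c.png",cv2.resize(a,None,fx=2.5,fy=2.5,interpolation=cv2.INTER_CUBIC))
E
```

```text
[331 185   5  11  38] [333.2 189.4]
[338 185   5  11  35] [340.  189.7]
[262 190  12  12  73] [267.6 194.9]
mark [482.8   1.   16. ]
edge x=0.1161*y+476.9 yaw -6.620513937051451 0.5686120375870313
edge x=0.0746*y+587.1 yaw -4.268799093747039 4.5034795932397
left end [521.9 151.6  14. ]
left end [590.4 110.7  14. ]
index [ 473.3 -152.9   37. ] hub [521.4 -88.1  74. ] knobtop [449.3 -76.6 116. ]
```

View pics/w1c.png

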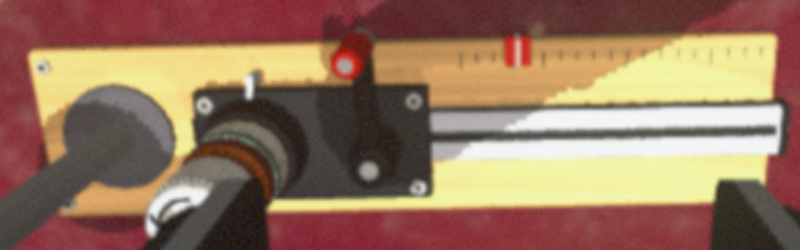

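The crop gives the carriage corners at (207.2,206), (301.2,204.4) and (302.4,247.2), the hub screw at (277.6,238.4), the knob top at (267.6,196.4), and the front board corners at (142,190) and (440.4,184).

```bash
python3 - <<'E'
from h import *
d=np.load("w1.npz");c=(d["T"],*d["k"])
f=lambda u,v,z:onz(c,u,v,z)
B=[f(142,190,14),f(440.4,184,14)]
C=[f(207.2,206,39),f(301.2,204.4,39),f(302.4,247.2,39)]
yaw=lambda a,b:-np.degrees(np.arctan2((b-a)[0],(b-a)[1]))
print(B,yaw(*B),np.linalg.norm(B[1]-B[0])); print(C,yaw(C[0],C[1]),np.linalg.norm(C[1]-C[0]),np.linalg.norm(C[2]-C[1]),yaw(C[1],C[2])+90)
print("rail line",yaw(f(301,222,28),f(440,222,28)))
print("slot",yaw(f(130+432/2.5,170+138/2.5,28),f(130+776/2.5,170+130/2.5,28)))
h=f(277.6,238.4,74);k=f(267.6,196.4,116);m=f(336.8,190.4,16.5);i=f(230.4,204,37);print("hub",h,"knob",k,np.linalg.norm((h-k)[:2]),"mark",m,"index",i)
E
```

```text
[array([ 439.7, -286.5,   14. ]), array([497.2, 154.1,  14. ])] -7.439591005758172 444.353949220255
[array([ 472.3, -185.3,   39. ]), array([490. , -52.4,  39. ]), array([555.9, -62. ,  39. ])] -7.608414064968928 134.1208153404694 66.565987371236 -8.330332723190551
rail line -8.633337961940027
slot -7.21100739832922
hub [522.  -87.4  74. ] knob [451.9 -78.7 116. ] 70.683093441863 mark [483.2   0.6  16.5] index [ 474.9 -152.7   37. ]
```

```bash
python3 - <<'E'
from h import *
R=down(172.5)
ctrl.goto([452,-78.5,180],R); ctrl.hold(.2)
print("F0",ctrl.current_contact_force(),ctrl.current_joints())
ctrl.move_l([452,-78.5,87],vel=120)
print("F",ctrl.current_contact_force(),ctrl.current_position())
ctrl.close()
ctrl.hold(.2)
print("F",ctrl.current_contact_force(),ctrl.current_torque(),ctrl.current_position(),ctrl.current_finger_gap(),ctrl.current_finger_force(),ctrl.current_time_s())
c=cam("wrist");im=ctrl.grab_frame("wrist");np.savez("w2.npz",T=c[0],k=c[1:]); cv2.imwrite("pics/w2.png",im[:,:,::-1])
E
```

```text
F0 [-0.6  0.1  0.6] [   9.9    5.5  -12.3    0.   -72.  -107.3]
F [0.6 0.  0.7] [452.6 -78.5  87.7]
F [-2.4 -0.1  4.2] [-0.   0.6 -0. ] [452.1 -78.6  87.2] 14.44409747865813 58.515862952917814 5.2667
```

View pics/w2.png

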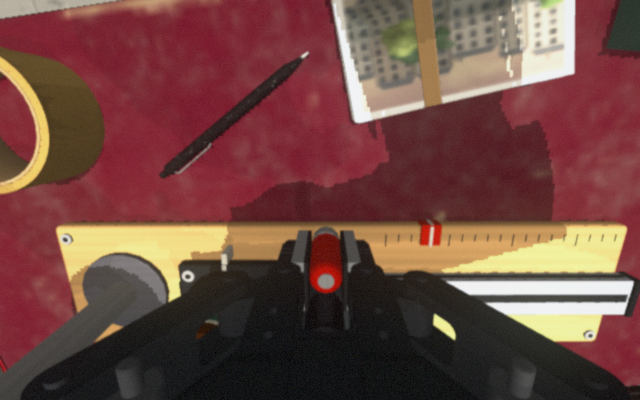

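The knob is centred between the pads. The clip's line is at (431,233) and the index at (225,258). Now I swing the lever.

```bash
cat >> h.py <<'E'
yw=np.radians(-7.5)
X=np.array([np.cos(yw),np.sin(yw),0]);Y=np.array([-np.sin(yw),np.cos(yw),0])
def swing(hub,angles,z,vel=60,log=True):
    """step the knob round the hub; shift the hub estimate along stand X to relieve radial load"""
    hub=np.array(hub,float)
    for th in angles:
        ctrl.move_l(hub+70*(-np.cos(th)*X+np.sin(th)*Y)+[0,0,z-hub[2]],vel=vel)
        F=np.array(ctrl.current_contact_force()); fx,fy=F@X,F@Y
        if log: print("th %.2f Fx %.1f Fy %.1f Fz %.1f"%(th,fx,fy,F[2]))
        if abs(fx)>12: hub=hub+X*np.sign(fx)*0.5
        if np.hypot(fx,fy)>60: print("STOP");break
    return hub
E
python3 - <<'E'
from h import *
p=np.array(ctrl.current_position()); hub=p+70*X
hub=swing(hub,np.arange(.15,1.51,.15),87)
print(hub,ctrl.current_position(),ctrl.current_finger_gap(),ctrl.current_time_s())
c=cam("wrist");im=ctrl.grab_frame("wrist");np.savez("w3.npz",T=c[0],k=c[1:]); cv2.imwrite("pics/w3.png",im[:,:,::-1])
E
```

```text
th 0.15 Fx -2.0 Fy 1.3 Fz 5.5
th 0.30 Fx 0.2 Fy 1.8 Fz 4.2
th 0.45 Fx 0.7 Fy 1.3 Fz 3.6
th 0.60 Fx -0.6 Fy 1.2 Fz 3.4
th 0.75 Fx -0.4 Fy 0.9 Fz 4.2
th 0.90 Fx -0.4 Fy 1.4 Fz 4.1
th 1.05 Fx 0.2 Fy 1.3 Fz 4.1
th 1.20 Fx -0.0 Fy 0.8 Fz 3.8
th 1.35 Fx 0.1 Fy 0.3 Fz 2.3
th 1.50 Fx -1.7 Fy 0.2 Fz 4.6
[521.4 -87.7  87.2] [525.6 -18.   87. ] 14.579667275366965 8.5667
```

View pics/w3.png

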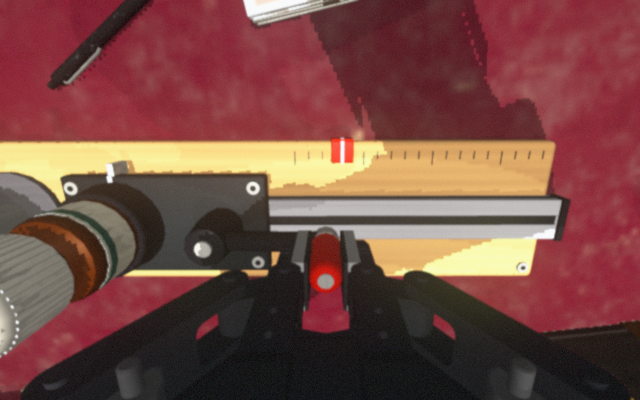

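The lever points along the rail. The index is near (112,172) and the mark line is at (342,150). Next I slide 152 mm and look.

```bash
python3 - <<'E'
from h import *
d=np.load("w3.npz");c=(d["T"],*d["k"])
print("offset est",(onz(c,342,150,16.5)-onz(c,112,174,35))@Y)
d=np.load("w2.npz");c=(d["T"],*d["k"])
print("offset est",(onz(c,431,233,16.5)-onz(c,225,262,35))@Y)
p=np.array(ctrl.current_position())
for s in (50,100,152):
    ctrl.move_l(p+s*Y,vel=100); F=np.array(ctrl.current_contact_force()); print(F@X,F@Y,F[2])
ctrl.hold(.3)
c=cam("wrist");im=ctrl.grab_frame("wrist");np.savez("w4.npz",T=c[0],k=c[1:]); cv2.imwrite("pics/w4.png",im[:,:,::-1])
im2=ctrl.grab_frame("side");cv2.imwrite("pics/side4.png",im2[:,:,::-1])
cv2.imwrite("pics/w4c.png",cv2.resize(im[110:310,0:360,::-1],None,fx=2.2,fy=2.2,interpolation=cv2.INTER_CUBIC))
print((np.array(ctrl.current_position())-p)@Y,ctrl.current_time_s())
E
```

```text
offset est 154.2997210734852
offset est 154.72334254321865
-0.5835294166432746 2.4473863603440815 4.9147549897171405
-2.036163610218367 0.689284379152239 5.166712807149208
-2.1965578829954233 2.356901921862544 5.298423945914873
154.44428210071013 10.9833
```

View pics/w4c.png

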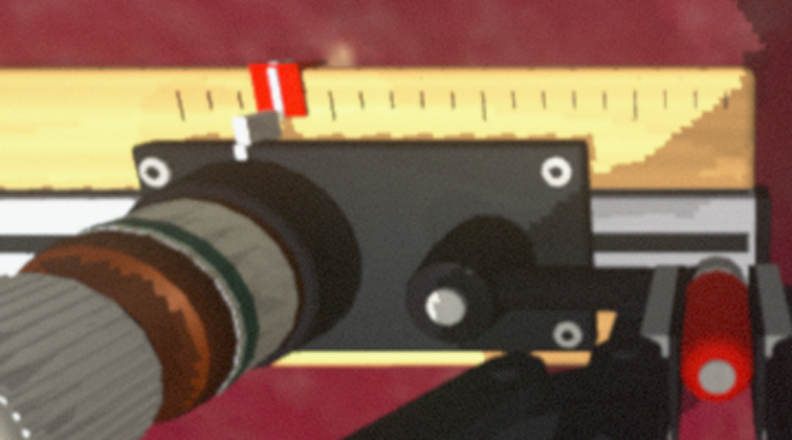

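The index tab's white top strip is at crop (241,135), which is image (109.5,171). The mark's white line is at crop (274,90), which is image (124.5,151). The camera looks from the right, so I correct for parallax numerically.

```bash
python3 - <<'E'
from h import *
print("pos",ctrl.current_position(),[ (np.array(ctrl.current_position())@Y).round(2) for _ in range(5)])
k0=np.array([452.1,-78.6,0]); base=k0@Y-72
guess={1:((336.8,190.4),(230,203)),2:((431,233),(225,258)),3:((342,150),(112,172)),4:((124.5,151),(109.5,171))}
for i,(mk,ix) in guess.items():
    d=np.load(f"w{i}.npz");c=(d["T"],*d["k"])
    im=cv2.imread(f"pics/w{i}.png"); mn=im.min(2).astype(int)
    def cen(u,v,r,t):
        u,v=int(u),int(v); m=(mn[v-r:v+r+1,u-r:u+r+1]>t); y,x=np.nonzero(m); return (x.mean()+u-r,y.mean()+v-r,len(x),x.min()+u-r,x.max()+u-r) if len(x) else None
    a=cen(*ix,8,195); m=cen(*mk,6,140)
    print(i,"mark px",m,"idx px",a)
    print("   mark needs q=%.1f"%(onz(c,m[0],m[1],17)@Y-base), "index q at z 35/40/44:",[round(onz(c,a[0],a[1],z)@Y-base,1) for z in(35,40,44)], "X",[round(onz(c,a[0],a[1],z)@X,1) for z in(35,40,44)])
E
```

```text
pos [545.6 135.1  87. ] [np.float64(205.18), np.float64(205.18), np.float64(205.18), np.float64(205.18), np.float64(205.18)]
1 mark px (np.float64(337.0), np.float64(191.5), 10, np.int64(337), np.int64(337)) idx px (np.float64(229.22222222222223), np.float64(203.88888888888889), 18, np.int64(228), np.int64(230))
   mark needs q=154.9 index q at z 35/40/44: [np.float64(-0.8), np.float64(0.9), np.float64(2.2)] X [np.float64(491.1), np.float64(489.6), np.float64(488.4)]
2 mark px (np.float64(431.2972972972973), np.float64(233.21621621621622), 37, np.int64(430), np.int64(433)) idx px NoneTraceback (most recent call last):
  File "<stdin>", line 12, in <module>
TypeError: 'NoneType' object is not subscriptable
```

```bash
python3 - <<'E'
from h import *
print("pos",ctrl.current_position(),ctrl.current_contact_force(),ctrl.current_qvel())
k0=np.array([452.1,-78.6,0]); base=k0@Y-72
for i,mk,ix in [(2,(431,233),(225,256)),(3,(342,150),(112,172)),(4,(124.5,151),(109.5,171))]:
    d=np.load(f"w{i}.npz");c=(d["T"],*d["k"])
    mn=cv2.imread(f"pics/w{i}.png").min(2).astype(int)
    def cen(u,v,r,t):
        u,v=int(u),int(v); m=(mn[v-r:v+r+1,u-r:u+r+1]>t); y,x=np.nonzero(m); return x.mean()+u-r,y.mean()+v-r,len(x)
    m=cen(*mk,6,140); t=.85*mn[int(ix[1])-9:int(ix[1])+9,int(ix[0])-7:int(ix[0])+7].max(); a=cen(*ix,8,t)
    print(i,np.array(m),np.array(a),t,"need q=%.1f"%(onz(c,m[0],m[1],17)@Y-base),"index q z35/40/44",[round(onz(c,a[0],a[1],z)@Y-base,1) for z in(35,40,44)],"X",[round(onz(c,a[0],a[1],z)@X,1) for z in(35,40,44)], "mark px of q154.4 idx z40", px(c,X*onz(c,m[0],m[1],17)@X if 0 else onz(c,m[0],m[1],17)))
E
```

```text
pos [545.6 135.1  87. ] [-2.2  1.4  5.1] [0.1 0.  0.1 0.  0.1 0. ]
2 [431.3 233.2  37. ] [223.8 259.1  40. ] 161.5 need q=154.4 index q z35/40/44 [np.float64(-1.1), np.float64(0.8), np.float64(2.3)] X [np.float64(490.4), np.float64(487.7), np.float64(485.6)] mark px of q154.4 idx z40 [431.3 233.2]
3 [342. 150.  65.] [109.3 171.5  94. ] 212.5 need q=154.0 index q z35/40/44 [np.float64(-1.7), np.float64(2.0), np.float64(5.0)] X [np.float64(490.8), np.float64(489.9), np.float64(489.1)] mark px of q154.4 idx z40 [342. 150.]
4 [124.8 151.   57. ] [108.9 170.5  89. ] 209.95 need q=153.7 index q z35/40/44 [np.float64(152.9), np.float64(156.6), np.float64(159.5)] X [np.float64(490.0), np.float64(489.0), np.float64(488.3)] mark px of q154.4 idx z40 [124.8 151. ]
```

The carriage reads about 154.5 against a mark at about 154.2. Locking now.

```bash
python3 - <<'E'
from h import *
p=np.array(ctrl.current_position()); th=1.5
hub=p-70*(-np.cos(th)*X+np.sin(th)*Y)
k0=np.array([452.1,-78.6,0])
print("hub",hub)
hub=swing(hub,list(np.arange(1.35,0.1,-.15))+[0.08,0.0,-0.03],87)
ctrl.hold(.2); q=np.array(ctrl.current_position()); F=np.array(ctrl.current_contact_force())
print("end",q,"knob dX,dY from start",(q-k0)@X,(q-k0)@Y,"F",F@X,F@Y,ctrl.current_time_s(),ctrl.current_finger_gap())
E
```

```text
hub [541.4  65.2  87. ]
th 1.35 Fx -1.4 Fy 2.3 Fz 3.9
th 1.20 Fx -2.3 Fy 0.5 Fz 5.6
th 1.05 Fx -1.7 Fy -0.1 Fz 5.4
th 0.90 Fx 0.0 Fy -0.8 Fz 5.8
th 0.75 Fx 0.0 Fy -1.2 Fz 3.5
th 0.60 Fx 1.5 Fy -2.0 Fz 2.7
th 0.45 Fx 1.9 Fy -1.5 Fz 3.0
th 0.30 Fx 1.7 Fy -1.2 Fz 3.9
th 0.15 Fx 0.9 Fy -0.3 Fz 5.2
th 0.08 Fx 0.3 Fy 0.5 Fz 5.3
th 0.00 Fx -0.2 Fy -0.1 Fz 6.9
th -0.03 Fx -1.7 Fy 2.2 Fz 7.0
end [471.6  72.9  87.1] knob dX,dY from start -0.473324733728667 152.73971105346334 F -0.29717736353909086 1.9702393313607063 14.8583 14.204057694778072
```

```bash
python3 - <<'E'
from h import *
k0=np.array([452.1,-78.6,0])
p=np.array(ctrl.current_position())
for s in range(1,7):
    ctrl.move_l(p-s*Y,vel=30); F=np.array(ctrl.current_contact_force()); q=np.array(ctrl.current_position()); print(s,F@X,F@Y,(q-k0)@Y)
    if abs(F@Y)>8: break
ctrl.ungrasp(); ctrl.move_l(q+[0,0,80],vel=150)
m=q+83*X*0
ctrl.goto(list(q[:2]-60*X[:2]-30*Y[:2])+[220],down(172.5)); ctrl.hold(.2)
c=cam("wrist");im=ctrl.grab_frame("wrist");np.savez("w5.npz",T=c[0],k=c[1:]); cv2.imwrite("pics/w5.png",im[:,:,::-1]);print(ctrl.current_time_s())
E
```

```text
1 -0.21335639186483474 4.513994054012041 152.58587003960838
2 -1.4940805755476814 6.3219422928005224 152.28104302136973
3 -1.752721204742785 10.069609379234818 152.03937026581784
17.6583
```

View pics/w5.png

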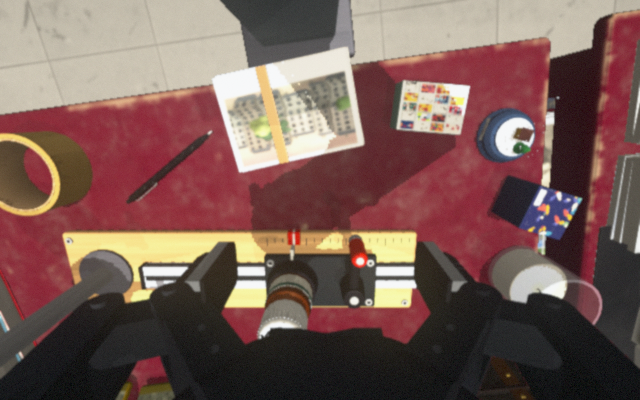

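The lever points straight across (knob (359,258), hub (354,300)). The mark line is at (294,237) and the index at (292,254). I check the numbers.

```bash
python3 - <<'E'
from h import *
k0=np.array([452.1,-78.6,0]); base=k0@Y-72
d=np.load("w5.npz");c=(d["T"],*d["k"])
mn=cv2.imread("pics/w5.png").min(2).astype(int)
print(mn[228:264,286:302:1])
for v in(232,237,242): print("mark",onz(c,294,v,17)@Y-base)
for u,v in((292,250),(292,256)): print("idx",[round(onz(c,u,v,z)@Y-base,1) for z in(36,38)])
h=onz(c,354,300,74);k=onz(c,359.5,260,116);print("hub q",h@Y-base-72,"lever",np.arctan2((k-h)@Y,-(k-h)@X),np.linalg.norm((k-h)[:2]),"axis",h-72*Y, "cap top",onz(c,280,332,136))
E
```

```text
[[ 48  41  40  38  36  35  43  48  54  47  43  40  35  45  50  59]
 [ 41  39  38  38  21  31  46  66  71  52  34  31  31  33  44  60]
 [ 48  44  31  28  26  31  54  79  78  49  32  27  22  26  41  52]
 [ 59  48  27  20  18  32  58  92  87  54  22  15  17  24  46  54]
 [ 65  49  31  18   7  27  57  80  74  40  23  14  22  38  49  64]
 [ 78  53  26  13  17  36  77 108  88  46  19  16  16  40  60  82]
 [ 82  50  23  14  25  50 103 151 126  67  25  20  15  36  66  85]
 [ 83  54  29  19  31  56 121 167 144  73  22  19  25  41  69  87]
 [ 88  56  27  24  26  51 120 172 148  75  16  12  16  36  63  89]
 [ 85  56  30  18  26  50 115 172 149  78  19   9  18  36  64  89]
 [ 87  63  39  15  23  42 117 173 155  82  22  21  26  33  62  86]
 [ 86  68  41  25  17  46 115 178 165  89  27  11  18  34  67  87]
 [ 87  72  38  17  23  43 113 180 173  99  34  16  21  37  63  90]
 [ 91  72  36  15  10  45 113 177 171  94  28  20  19  37  66  92]
 [ 91  71  37  20  27  43 109 174 169  97  28  21  17  35  67  97]
 [ 90  72  35  24  17  44 100 161 161  90  23   0  13  45  75  96]
 [ 94  77  57  44  46  56  8
[... 894 characters left out ...]
42  37  43  39]
 [ 40  38  47  59 111 157 155 100  49  40  43  42  42  43  46  41]
 [ 39  37  39  56  93 133 131  87  46  39  42  43  41  40  44  47]
 [ 34  37  29  42  61  87  83  57  36  34  36  31  35  33  43  41]
 [ 39  28  27  29  36  43  43  40  37  31  28  27  31  34  37  33]
 [ 24  30  29  29  30  28  30  34  32  27  29  31  29  30  28  33]
 [ 24  33  27  33  31  27  31  24  31  37  20  31  29  30  29  31]]
mark 155.33285772581985
mark 155.15100746701228
mark 154.96739575316565
idx [np.float64(154.5), np.float64(154.7)]
idx [np.float64(154.2), np.float64(154.5)]
hub q 154.36287932379804 lever -0.010269464405396054 71.21598338432423 axis [531.7  -6.   74. ] cap top [521.8  -5.4 136. ]
```

The index matches the mark within about 1 mm and the lever reads about 0. Now the cap: I approach pre-turned clockwise, grip, and push down under force reading.

```bash
python3 - <<'E'
from h import *
A=[532.0,-6.2]; R=down(150)
ctrl.goto(A+[190],R); ctrl.hold(.2); F0=np.array(ctrl.current_contact_force());print(F0,ctrl.current_joints())
ctrl.move_l(A+[102],vel=100); print("F",ctrl.current_contact_force())
ctrl.close(); ctrl.hold(.2)
p=np.array(ctrl.current_position());F1=np.array(ctrl.current_contact_force());print("closed",F1,p,ctrl.current_finger_gap(),ctrl.current_finger_force())
for s in range(1,12):
    ctrl.move_l(p-[0,0,s],vel=20); F=np.array(ctrl.current_contact_force()); print(s,F,ctrl.current_position()[2])
    if F[2]>22: break
print(ctrl.current_time_s(),ctrl.current_finger_gap())
E
```

```text
[0.1 1.3 1.3] [  16.3   13.4   -1.3   -0.   -75.2 -136.2]
F [ 0.6 -0.3  0.7]
closed [-0.8  1.4  5.9] [532.5  -6.  102.7] 43.60320062611665 60.66642026882619
1 [-3.4  2.   6.7] 102.4069038642535
2 [-3.7  2.   7.5] 101.54864523199396
3 [-4.1  1.4  9.6] 100.6858581509108
4 [-3.6  2.6 10. ] 99.8155039390874
5 [-4.1  2.1 10.9] 98.96122856946243
6 [-4.   2.1 11.6] 98.10980859119131
7 [-5.8  1.9 13. ] 97.247271029519
8 [-7.5  3.3 17.2] 97.07418231701799
9 [-11.    3.6  23.2] 96.95912936921678
22.425 43.57004052000465
```

The cap met its stop about 5 mm down at 23 N. Now I turn it with the push held.

```bash
python3 - <<'E'
from h import *
P=[532.5,-6.0,93.7]
for a in range(8,65,8):
    ctrl.goto(P,down(150+a)); R=ctrl.current_tcp_rot()
    print(a,(np.degrees(np.arctan2(R[1,0],R[0,0]))%360-150).round(1),ctrl.current_contact_force(),round(ctrl.current_torque()[2],2),ctrl.current_position())
ctrl.hold(.1); print(ctrl.current_time_s(),ctrl.current_finger_gap())
E
```

```text
8 8.1 [-7.4  0.1 20.4] 0.09 [533.3  -6.7  97. ]
16 16.1 [-6.4 -1.6 20.6] 0.13 [533.5  -7.1  97. ]
24 24.1 [-7.9 -3.2 20. ] 0.05 [533.3  -7.4  97. ]
32 32.1 [-8.7 -3.8 21.2] 0.15 [533.   -7.5  97. ]
40 40.1 [-7.8 -3.  21.2] 0.11 [533.   -7.6  97. ]
48 48.1 [-7.1 -3.  20.7] 0.15 [533.1  -7.8  97. ]
56 56.1 [-6.2 -4.5 20.1] 0.08 [533.1  -8.   97. ]
64 64.1 [-6.6 -4.6 20.7] 0.13 [533.1  -8.1  97.1]
24.5917 43.473093085989134
```

```bash
python3 - <<'E'
from h import *
ctrl.goto([532.5,-6.0,93.7],down(219)); ctrl.hold(.1)
p=np.array(ctrl.current_position()); ok=True
for s in (4,8,11,14,18,24,34,50,70):
    ctrl.move_l([532.5,-6.5,p[2]+s],vel=40); F=np.array(ctrl.current_contact_force()); print(s,F,ctrl.current_position()[2],ctrl.current_finger_gap())
    if F[2]<-15: ok=False;print("STUCK");break
ctrl.hold(.3)
print(ctrl.current_contact_force(),ctrl.current_position(),ctrl.current_time_s())
im=ctrl.grab_frame("side")[120:320,200:400,::-1];w=ctrl.grab_frame("wrist")[:,:,::-1]
cv2.imwrite("pics/end.png",np.hstack([cv2.resize(im,(400,400),interpolation=cv2.INTER_CUBIC),w[:,120:520]]))
E
```

```text
4 [-2.3 -5.3 10.6] 102.76397370368883 43.372075768091555
8 [-0.1 -5.3  3.2] 105.24970779715605 43.28197296904761
11 [ 0.3 -6.3  1.2] 107.68922267210436 43.30168206998961
14 [ 0.9 -4.5  0.3] 110.540848203574 43.4951338916283
18 [-0.8 -0.8  0.5] 114.6170925298877 43.21702917634051
24 [ 0.3 -0.2 -1.6] 121.23963412538117 43.66792907713688
34 [ 0.1  0.3 -0.6] 131.36458815061084 43.49607671712442
50 [-0.8  0.3 -1. ] 147.13978781684648 43.731418185801104
70 [ 0.2 -0.3 -1. ] 166.973875010962 43.433761930406675
[0.2 0.7 0.6] [532.4  -6.5 166.8] 28.475
```

View pics/end.png

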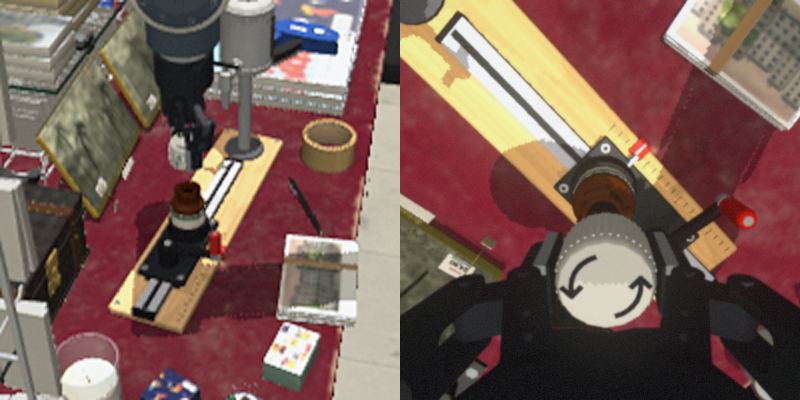

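The cap is held upright in the gripper, about 50 mm above the open bottle. The lever is across the rail and the index sits at the mark.

```bash
python3 -c "
from rig import ctrl
print(ctrl.finish_job())"
```

```text
the job is handed in; nothing more can be done
None
```

The job is handed in: the carriage is locked with its index within about 1 mm of the mark, and the gripper holds the cap upright and still about 50 mm above the open bottle. It took about 28.5 s, the nearby goods were left alone, and no verdict came back.

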